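# Shut a flight case and snap its draw latch

## Robot

A 6-joint arm with a two-finger parallel gripper is mounted at the origin on the work surface. World frame = base frame: x ahead of the robot, y to its left, z up, the work surface at z = 0. Lengths are in mm, angles in rad, forces in N, time in s.
With the tool pointing down it reaches from about 400 to 925 mm from the base axis. Payload 12.5 kg.
Tool frame: the origin (TCP) lies at the very end of the fingers, on their centre line; the grasp point (between the pads) lies 19 mm behind it; x points along the fingers, y is the direction in which the jaws open and shut, and the axes are right-handed (so a half turn about x gives the same grasp; the last joint's range is limited). The gripper opens to 95 mm and grips with 3 to 60 N. Pads are 20 mm wide; open, the fingers measure 119 mm over their backs; the gripper's body (75 mm by 180 mm) begins 59 mm behind the grasp point.
Start: joints at [-1.425, 0.491, 1.559, -0, 1.092, -0.106], TCP at [155.74, -605.303, 214.661] pointing down, gripper open.
Joint ranges: [-3.1, 3.1], [-0.84, 2.19], [0.05, 2.79], [-1.13, 4.28], [0.06, 2.93], [-2.69, 2.69]. Speed limits (rad/s): [2.22, 2.22, 2.79, 3.14, 3.14, 3.14].

## Interface

Orientations are given as [roll, pitch, yaw] about the fixed x, y, z axes, in that order (R = Rz(yaw) Ry(pitch) Rx(roll)).
In Python, from cell import env, optics, job gives the robot as it stands.
- The arm moves only by the shell command python3 -m handwheel 'ROWS' [OPENING]. ROWS is JSON, a list of rows, each an object with "travel": the shift along the world's x, y, z in mm, a list of three; "roll": the turn about the world's z in degrees. In form: [{"travel": [dx, dy, dz], "roll": roll}, ...]. A call has 1 to 8 rows; each row is the pose to reach, as a shift and turn from the pose commanded when the call began; what a row does not reach only later rows make up. A row lasts 1/10 s, in which the tool goes at most 50 mm and 8.59 degrees, less where a joint would pass 70% of its speed; a pose out of reach is approached as far as the arm can. A call with a gripper value outside its range is refused whole. OPENING is the closure, from -1 (fully open) to 1 (shut), set as the call begins (- or left out, the last holds). The fingers move at their own pace and stop on an object; the grip force is fixed at half the most. Time passes only in rows, so rows that repeat a pose let the fingers close. It gives the time, the measured TCP pose, the force and the opening at its end, in the units of the state.
- env.state(): the state, without advancing time (a new reading comes with each control period).
- optics.read_camera(name): name is "scene" or "top" or "wrist"; returns the picture (384x512x3 uint8, red, green, blue); there is no depth.
- optics.camera_params(name): a dict with "fx", "fy", "cx", "cy" (pixels), "k1" (the pictures are not rectified: a ray, as slopes to the right and down, at radius r is drawn at 1 + k1 r^2 times it, then the intrinsics apply), "world_from_camera" (4x4, takes a point from camera to world coordinates). Camera axes: x right, y up, looking along -z (the intrinsics and any distortion apply to the point x, -y, -z); pixel columns grow to the right and rows downward; lengths in mm; the calibration is good to about 2 mm. A picture is of the moment at which its call begins: read the wrist's pose just before it. camera_params takes no time and is no camera call; for the wrist camera it gives the pose at the moment of the call.
- job.job_done(): hands the job in, once; it reports no verdict.
The state is a dict: "t": time; "joints": joint angles; "qvel": joint speeds; "tau": joint torques, N m; "eef_pos": TCP position; "tcp_rot": TCP orientation; "ft_force": force on the tool from outside, world axes, zero at the start; "moment": the same for the moment, N m; "opening": opening from 0.0 (shut) to 1.0 (fully open).
Only numpy, scipy, OpenCV 4.12 (cv2) and the standard library are available. Lean on these libraries where they do the work, as an engineer would, in place of code of your own. Each camera call takes 0.05 s, during which the arm holds its last target.

## Task

Close the small flight case that stands latch side up on the bench: push its leaning lid shut, hook the draw latch's wire loop under the keeper on the lid, then snap the lever down over centre until it lies flat and holds the lid drawn tight. Do not force anything, and leave the wheel lying on the case and the glass dish and the skate tool beside it where they are.

Things in the scene. Friction and masses are not known exactly. Their poses are not given: they have to be found in the camera images.
- case: Grey flight case with aluminium edges; this is its fixed half (shell), screwed down. Origin on the bench under the seam and the latch's middle; z up; x from lid (-x) to shell (+x), y along the seam. 270 mm wide (y); shell x 0 to 80 mm, shut lid x -60 to 0; flat top 190 mm above the bench, underside 25 mm. Steel draw latch in the middle of the top: base on the shell, keeper on the lid.
- lid (a joint): Lid angle (rad), hinged at the seam's lower edge (x 0, z 25 mm); 165 mm high, 60 mm deep. 0 = shut with the seal squeezed, positive = top leaning out to -x. Stiff hinge: stays where left, about 5 N at the top moves it. Below 0.024 it bears on a springy rubber seal 4 mm proud (18 N/mm at the top): a push alone leaves it near 0.025, only the latch draws it below 0.01.
- lid_edge (a point): Middle of the lid's upper outer edge (60 mm from the seam, at the lid's top). The lid's flat outer face runs down from here: the place to push it shut. It moves on an arc about the lid's hinge, so it rises as the lid shuts: a push that does not rise with it can jam.
- lever (a joint): Latch lever angle (rad): 0 = shut, flat on the shell, pointing to +x; pi/2 = upright; 2.4 = wide open at its stop, leaning over the lid. Friction holds it where left (about 1 N at the tip moves it). With the loop hooked, pressing it down near its tip takes up to about 8 N (most at 1.2 to 0.6); dead centre is near 0.35, below it snaps to 0 and stays.
- lever_pin (a point): Centre of the lever's hinge pin, fixed on the shell: x 10, y 0, z 200 mm in the case frame; the lever turns about the y axis through it.
- lever_tip (a point): Free end of the lever, 50 mm from its pin. The lever is a steel plate 26 mm wide and 3 mm thick with a slightly upturned end; when flat its middle plane is 4 mm above the pin's axis; flat, its upper face is 205.5 mm above the bench.
- loop (a joint): Angle (rad) of the wire loop against the lever: 0 = as latched (pointing opposite to the lever), pi = in line with the lever, past its tip. Seen in the case's x-z plane (from +x towards +z) the loop points at pi + lever - loop. Friction holds it up against its weight (0.2 N at the bar moves it), so it lifts with the lever unless its bar is under the keeper's lip.
- loop_bar (a point): Middle of the loop's cross bar. The loop is a U of 5 mm steel wire, 34 mm wide inside, its legs outside the lever, 47.5 mm from its pivot to the bar. The pivot sits on the lever 16 mm from the lever's pin, at the lever's angle minus 0.25 rad (x-z plane as above).
- hook (a point): Seat of the bar in the keeper, on the lid (axes as the case's when shut): 22 mm from the seam, 5 mm above the lid top. Keeper: steel hook 24 mm wide; riser face 2.5 mm to +x of this point; lip over it runs out to 5 mm on the -x side, underside 8.5 mm and top 11 mm above the lid top. The bar goes down on the lid in front of the lip (-x side), then slides to +x under it.
- lip_edge (a point): Outer (-x) edge of the keeper's lip, at its underside, on the lid. With the lid at the seal, only a lever open past about 2.0 lets the bar reach the lid in front of it; at 2.4 the bar meets the lid top about 41 mm from the seam. Pushing the bar in under the lip brings the lever up with it to about 1.5 and takes 4 to 8 N.
- wheel: Grey urethane skate wheel, 53 mm diameter, 32 mm high, lying flat on the shell's top beside the latch (about 90 mm to +y). Loose; leave it. Origin at the centre of its underside.
- dish: Glass dish of axle washers, 100 mm diameter, 34 mm high, on the bench off the case's +y end (where a carrying handle stands 29 mm out). Loose; leave it. Origin under its centre.
- skate_tool: Chrome T-shaped skate tool, 136 x 140 x 20 mm, lying on the bench off the case's -y end. Loose; leave it. Origin under the middle of its shaft.

How it is judged (in metres and radians):
On the way:
1. the loop's bar is down under the keeper's lip while the lever is still up (x of loop_bar in the frame of hook between -0.0055 and 0.004 m and z of loop_bar in the frame of hook between -0.006 and 0.003 m and value of joint lever above 0.6 rad and value of joint lid below 0.06 rad), for 0.1 s.
At the end, for the whole second after the job is handed in: The lever lies flat (within 0.06 rad of its stop), the loop's bar sits in the keeper (within 5 mm of its seat) and the lid is drawn tight on its seal (within 0.016 rad of shut); the wheel, dish and skate tool lie within 30 mm of where they were (value of joint lever below 0.06 rad and value of joint lid below 0.016 rad and distance between loop_bar and hook below 0.005 m and distance of each of wheel, dish, skate_tool from where it was at the start of the episode below 0.03 m); the robot touches nothing.
It fails at once if the wheel, the dish or the skate tool is moved more than 30 mm (distance of any of wheel, dish, skate_tool from where it was at the start of the episode above 0.03 m).
It fails at once if the robot presses on the case, its lid or its latch with more than 50 N (contact force between any of the fingers, the arm and case above 50 N).
It also fails if it takes over 64 s, if anything falls off the work surface, if the arm or the gripper's body presses on something with over 40 N, if the wrist force passes 120 N, or if a joint passes its speed limit or range.

## Working session

There is one attempt and no reset: what is moved stays moved. The work goes in short steps, Python scripts to look and compute and a shell command to move; the robot and the scene stay as the last step left them, time stands still between calls to the robot, and variables do not carry over. Pictures are saved under pics/ and viewed, and the job is handed in when it is done.

```bash
ls; mkdir -p pics
cat > h.py <<'E'
import numpy as np, cv2
from cell import env, optics, job
def snap(name,fn):
    p=optics.camera_params(name); im=optics.read_camera(name)
    cv2.imwrite('pics/'+fn,im[:,:,::-1]); return im,p
def ray(p,u,v):
    K=np.array([[p['fx'],0,p['cx']],[0,p['fy'],p['cy']],[0,0,1.]])
    a=cv2.undistortPoints(np.array([[[u,v]]],float),K,np.array([p['k1'],0,0,0.]))[0,0]
    T=np.array(p['world_from_camera']); d=T[:3,:3]@np.array([a[0],-a[1],-1.]); return T[:3,3],d/np.linalg.norm(d)
def onz(p,u,v,z):
    o,d=ray(p,u,v); return o+d*(z-o[2])/d[2]
def proj(p,X):
    T=np.array(p['world_from_camera']); c=T[:3,:3].T@(np.array(X,float)-T[:3,3]); x,y=c[0]/-c[2],-c[1]/-c[2]
    s=1+p['k1']*(x*x+y*y); return p['fx']*x*s+p['cx'],p['fy']*y*s+p['cy']
E
python3 - <<'E'
from h import *
s=env.state();print(s)
for n in ('scene','top','wrist'):
    im,p=snap(n,n+'0.png');print(n,p)
E
```

```text
pics
{'t': 0.0, 'joints': array([-1.42457847e+00,  4.91522249e-01,  1.55947992e+00, -2.15642371e-05,
        1.09172711e+00, -1.05631004e-01]), 'qvel': array([-0.00158394,  0.0008669 , -0.00088753, -0.00036708,  0.00081333,
       -0.00087874]), 'tau': array([-3.32118987e-03, -6.12644720e+01, -2.58182824e+01,  6.91009476e-02,
        4.82373463e-02, -7.84565304e-05]), 'eef_pos': array([ 155.70577338, -605.01746844,  214.07444525]), 'tcp_rot': array([-1.65960261,  1.56965953,  1.73384885]), 'ft_force': array([-0.05779368,  0.24257049, -0.126802  ]), 'moment': array([-0.01999956,  0.03644491,  0.02162341]), 'opening': 0.9997782685788238}
scene {'fx': 399.34174063847803, 'fy': 399.34174063847803, 'cx': 252.23421869423788, 'cy': 186.496422380451, 'k1': 0.029610106837889505, 'world_from_camera': array([[-4.66693199e-01, -5.07961802e-01,  7.23997421e-01,
         1.44627044e+03],
       [ 8.84335523e-01, -2.79283180e-01,  3.74101039e-01,
         4.76104932e+02],
       [ 1.21712642e-02,  8.14847049e-01,  5.79548226e-01,
         7.94624473e+02],
       [ 0.00000000e+00,  0.00000000e+00,  
[... 340 characters left out ...]
-03,
         2.27667783e+01],
       [-5.95602619e-04,  1.27467076e-01,  9.91842623e-01,
         1.44300783e+03],
       [ 0.00000000e+00,  0.00000000e+00,  0.00000000e+00,
         1.00000000e+00]])}
wrist {'fx': 330.6293470955355, 'fy': 330.6293470955355, 'cx': 253.8384258981528, 'cy': 192.0487728823536, 'k1': -0.06516220182604357, 'world_from_camera': array([[ 2.49071427e-01,  9.38682602e-01,  2.38408049e-01,
         2.21219311e+02],
       [-9.68481298e-01,  2.42097420e-01,  5.85902304e-02,
        -5.87811721e+02],
       [-2.72034377e-03, -2.45486889e-01,  9.69396094e-01,
         3.84616204e+02],
       [ 0.00000000e+00,  0.00000000e+00,  0.00000000e+00,
         1.00000000e+00]])}
```

View pics/scene0.png

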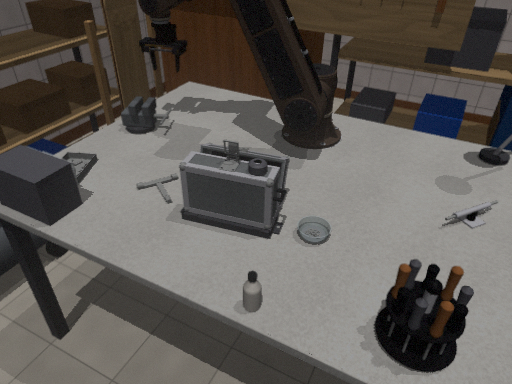

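View pics/top0.png

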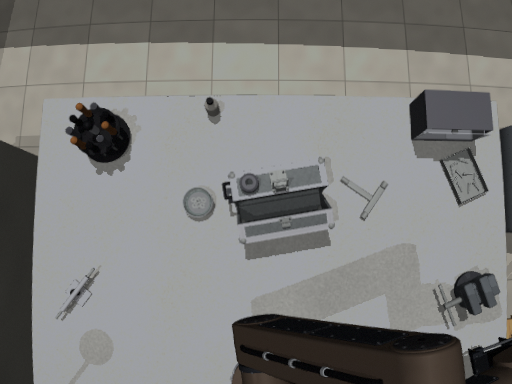

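View pics/wrist0.png

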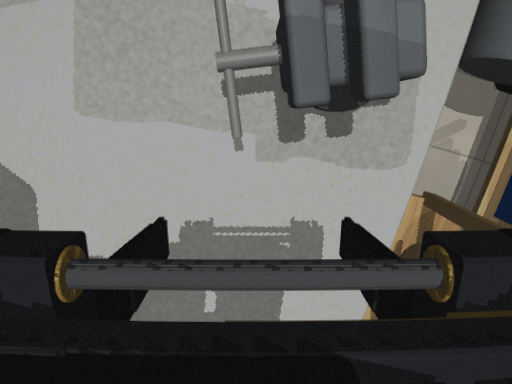

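The scene and top views show the case at about top px (280,205). The shell is on the far side, the lid leans toward the robot, and the lever stands up at (280,180). I'll zoom in on both.

Run:
```python
import cv2
a=cv2.imread('pics/top0.png')[145:265,170:400]; cv2.imwrite('pics/topz.png',cv2.resize(a,None,fx=3.4,fy=3.4,interpolation=cv2.INTER_CUBIC))
a=cv2.imread('pics/scene0.png')[125:245,130:340]; cv2.imwrite('pics/scz.png',cv2.resize(a,None,fx=3.8,fy=3.8,interpolation=cv2.INTER_CUBIC))
```

```text
(no output)
```

View pics/topz.png

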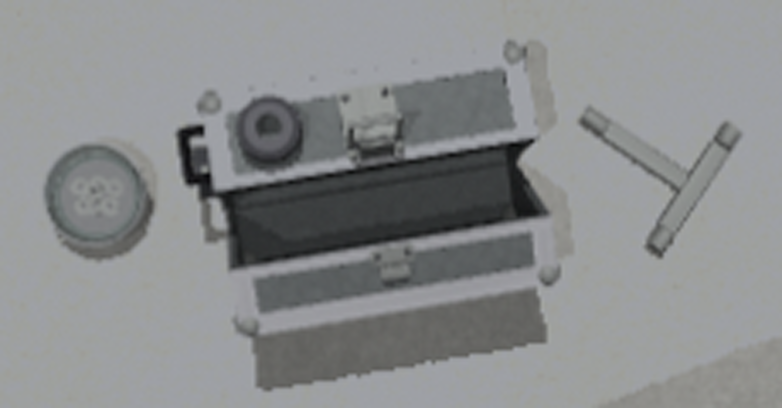

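View pics/scz.png

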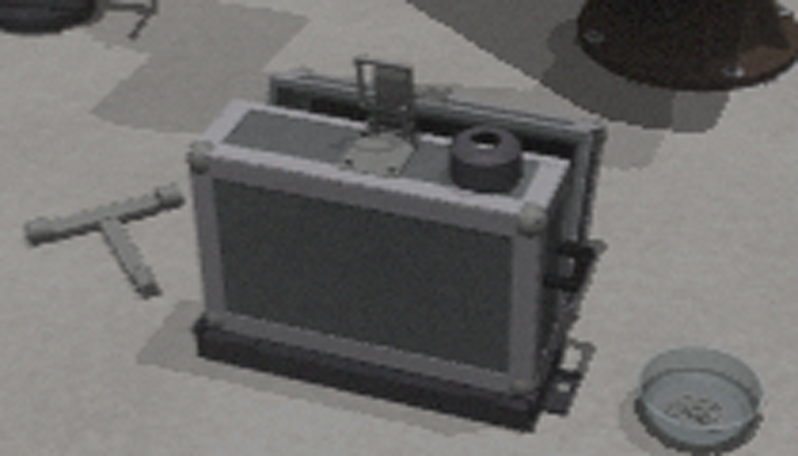

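Run:
```python
from h import *
p=optics.camera_params('top'); q=optics.camera_params('scene')
Z=lambda x,y:(170+x/3.4,145+y/3.4)
S=lambda x,y:(130+x/3.8,125+y/3.8)
for n,f,c,pt,z in [('seamL',Z,p,(212,190),190),('seamR',Z,p,(536,138),190),('farL',Z,p,(205,118),190),('farR',Z,p,(522,60),190),
  ('baseL',Z,p,(340,97),192),('baseR',Z,p,(392,90),192),('sc farL',S,q,(200,160),190),('sc farR',S,q,(545,222),190),('sc screwL',S,q,(348,168),192),('sc screwR',S,q,(392,172),192),
  ('sc nearR',S,q,(575,165),190),('sc nearL',S,q,(240,103),190),
  ('wheel',Z,p,(270,128),222),('dish',Z,p,(95,195),30)]:
    print(n,onz(c,*f(*pt),z).round(1))
```

```text
seamL [572.2 108.8 190. ]
seamR [ 616.3 -158.4  190. ]
farL [631.9 115.4 190. ]
farR [ 681.8 -147.7  190. ]
baseL [649.6   3.9 192. ]
baseR [655.6 -39.1 192. ]
sc farL [ 702. -128.  190.]
sc farR [651.5 128.4 190. ]
sc screwL [661.3 -25.8 192. ]
sc screwR [650.5   4.9 192. ]
sc nearR [574.7 116.4 190. ]
sc nearL [ 619.9 -149.3  190. ]
wheel [619.3  60.6 222. ]
dish [582.5 228.7  30. ]
```

```bash
cat >> h.py <<'E'
O=np.array([596.5,-18.]); YAW=0.166
def W(x,y,z):
    c,s=np.cos(YAW),np.sin(YAW); return np.array([O[0]+c*x-s*y,O[1]+s*x+c*y,z])
def lidpt(d,h,th,y=0): # d from seam outward(-x), h above lid hinge
    x=-d;z=h; c,s=np.cos(th),np.sin(th)
    return W(x*c-z*s,y,25+z*c-x*s*-1 if 0 else 25+z*c+x*s)
def lever(t,r=50,y=0,off=4):
    return W(10+r*np.cos(t)-off*np.sin(t),y,200+r*np.sin(t)+off*np.cos(t))
def bar(t,l,y=0):
    px=10+16*np.cos(t-.25);pz=200+16*np.sin(t-.25);a=np.pi+t-l
    return W(px+47.5*np.cos(a),y,pz+47.5*np.sin(a))
def overlay(name,src,fn,lid,t,l,box,f=4):
    p=optics.camera_params(name); im=cv2.imread('pics/'+src)
    u0,v0,u1,v1=box; im=cv2.resize(im[v0:v1,u0:u1],None,fx=f,fy=f,interpolation=cv2.INTER_CUBIC)
    im=cv2.convertScaleAbs(im,alpha=1.5)
    def L(pts,col):
        P=[tuple(int(round(k)) for k in ((proj(p,X)[0]+.5-u0)*f,(proj(p,X)[1]+.5-v0)*f)) for X in pts]
        cv2.polylines(im,[np.array(P)],False,col,1)
    L([W(0,135,190),W(0,-135,190),W(80,-135,190),W(80,135,190),W(0,135,190)],(0,255,0))
    L([W(80,135,190),W(80,135,25),W(80,-135,25)],(0,255,0))
    L([lidpt(0,165,lid,135),lidpt(0,165,lid,-135),lidpt(60,165,lid,-135),lidpt(60,165,lid,135),lidpt(0,165,lid,135)],(255,255,0))
    L([lidpt(22,170,lid,12),lidpt(22,170,lid,-12)],(255,255,0))
    L([lever(t,0,13),lever(t,50,13),lever(t,50,-13),lever(t,0,-13)],(0,0,255))
    b=[bar(t,l,19.5),bar(t,l,-19.5)]
    pv=lambda y:W(10+16*np.cos(t-.25),y,200+16*np.sin(t-.25))
    L([pv(19.5)]+b+[pv(-19.5)],(255,0,255))
    cv2.imwrite('pics/'+fn,im)
E
python3 - <<'E'
from h import *
overlay('top','top0.png','ov1.png',.25,1.57,3.0,(190,140,380,265))
overlay('scene','scene0.png','ov2.png',.25,1.57,3.0,(130,125,320,245))
E
```

```text
(no output)
```

View pics/ov1.png

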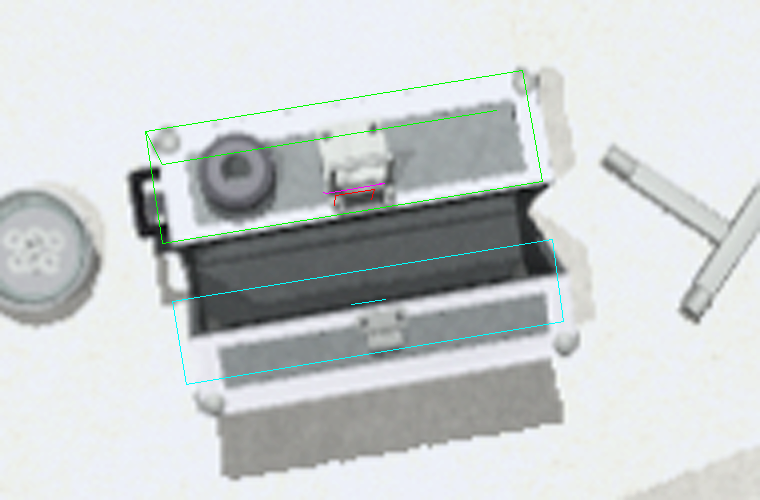

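View pics/ov2.png

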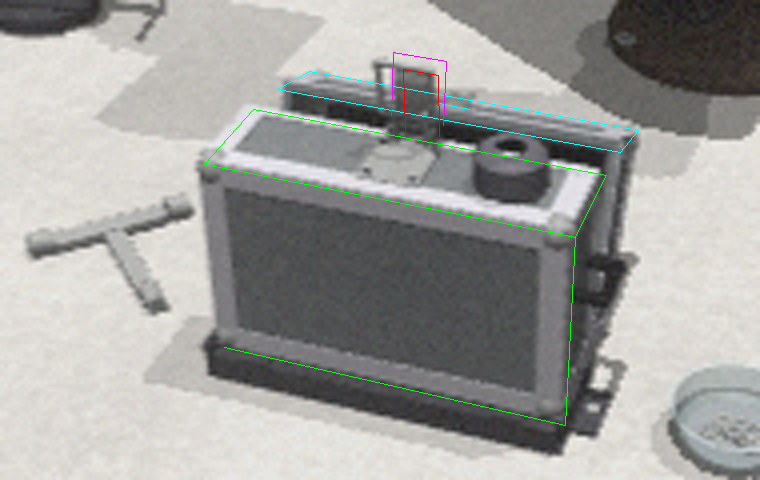

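Run:
```python
from h import *
from scipy.spatial.transform import Rotation as R
s=env.state();M=R.from_euler('xyz',s['tcp_rot']).as_matrix();print(M.round(3))
a=np.degrees(np.arctan2(M[1,1],M[0,1]));print('jaw az',a,'need',90+np.degrees(YAW),'mod180')
```

```text
[[-0.     0.249 -0.968]
 [ 0.001 -0.968 -0.249]
 [-1.    -0.001 -0.   ]]
jaw az -75.57394789665075 need 99.51109939917167 mod180
```

```bash
python3 -m handwheel '[{"travel":[50,45,30],"roll":-3},{"travel":[100,90,60],"roll":-5},{"travel":[140,130,90],"roll":-5},{"travel":[180,170,115],"roll":-5},{"travel":[215,210,115],"roll":-5},{"travel":[245,255,115],"roll":-5},{"travel":[270,300,115],"roll":-5},{"travel":[285,345,115],"roll":-5}]' 1
python3 -m handwheel '[{"travel":[5,45,0],"roll":0},{"travel":[10,90,0],"roll":0},{"travel":[13,135,0],"roll":0},{"travel":[15,175,0],"roll":0},{"travel":[15,215,0],"roll":0},{"travel":[15,215,0],"roll":0},{"travel":[15,215,0],"roll":0},{"travel":[15,215,0],"roll":0}]'
python3 - <<'E'
from h import *
snap('wrist','w1.png');s=env.state();print(s['eef_pos'],s['joints'],s['opening'])
E
```

```text
t: 0.95
eef_pos: [407.0, -322.2, 325.9]
tcp_rot: [2.131, 1.57, -0.846]
ft_force: [1.2, -0.3, -0.4]
opening: 0.387
t: 1.75
eef_pos: [421.0, -109.5, 325.6]
tcp_rot: [1.084, 1.571, -1.893]
ft_force: [-0.0, -0.3, 0.3]
opening: 0.001
[ 420.95402472 -109.69641431  325.56276229] [-4.06852364e-01  1.01632814e-01  1.82354549e+00 -2.42457867e-04
  1.21655853e+00  1.00052815e+00] 0.005949914452265632
```

View pics/w1.png

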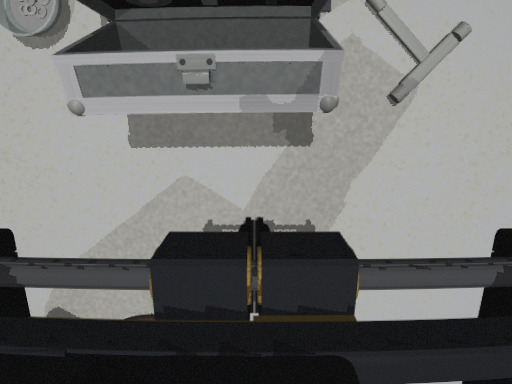

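Gripper is shut, and the wrist view shows the lid top at rows 50–110, cols 60–340, with the keeper at (196,68). I'll move to a spot that also sees the shell.

```bash
python3 -m handwheel '[{"travel":[30,35,20],"roll":0},{"travel":[60,70,40],"roll":0},{"travel":[90,90,60],"roll":0},{"travel":[100,90,75],"roll":0},{"travel":[100,90,75],"roll":0},{"travel":[100,90,75],"roll":0},{"travel":[100,90,75],"roll":0}]'
python3 - <<'E'
from h import *
snap('wrist','w2.png');s=env.state();print(s['eef_pos'],s['joints'],s['opening'])
E
```

```text
t: 2.5
eef_pos: [520.1, -19.7, 399.8]
tcp_rot: [-0.21, 1.569, 3.094]
ft_force: [0.6, -0.2, 0.8]
opening: 0.005
[520.12999822 -19.59415402 399.96178861] [-1.64512189e-01  1.98495136e-01  1.51259983e+00 -1.75773884e-04
  1.43171816e+00  1.24316332e+00] 0.005370761149093172
```

View pics/w2.png

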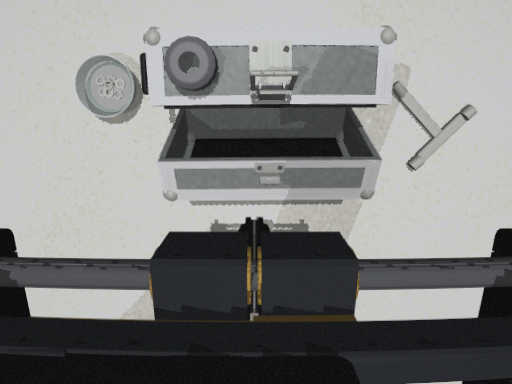

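Run:
```python
from h import *
p=optics.camera_params('wrist')
import h
pts={'seamL':(152,104),'seamR':(392,103),'farL':(143,28),'farR':(397,28)}
for k,v in pts.items(): print(k,onz(p,*v,190).round(1))
h.O=np.array([597,-21.])
overlay('wrist','w2.png','ov3.png',.35,1.57,3.0,(130,15,410,215),2.8)
```

```text
seamL [573.5 106.4 190. ]
seamR [ 618.9 -160.   190. ]
farL [652.  124.4 190. ]
farR [ 697.3 -146.2  190. ]
```

View pics/ov3.png

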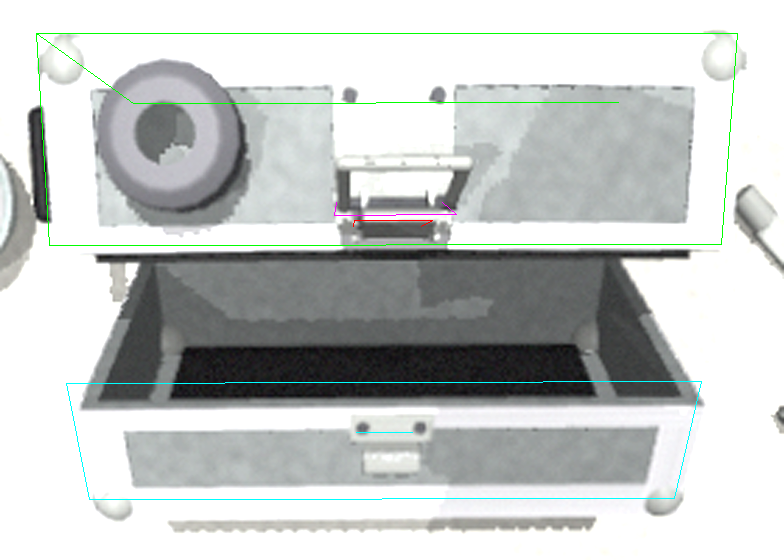

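Run:
```python
import cv2
a=cv2.imread('pics/w2.png')[35:115,230:320]; cv2.imwrite('pics/w2z.png',cv2.resize(a,None,fx=7,fy=7,interpolation=cv2.INTER_CUBIC))
a=cv2.imread('pics/scene0.png')[130:180,205:285]; cv2.imwrite('pics/scz2.png',cv2.resize(cv2.convertScaleAbs(a,alpha=1.5),None,fx=9,fy=9,interpolation=cv2.INTER_CUBIC))
```

```text
(no output)
```

View pics/w2z.png

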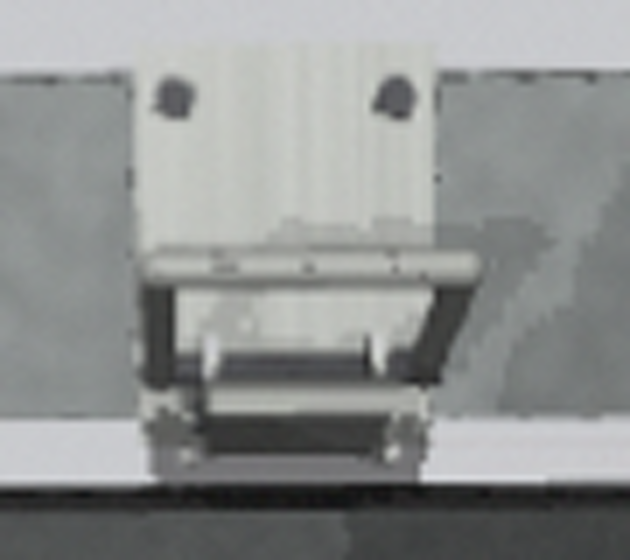

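View pics/scz2.png

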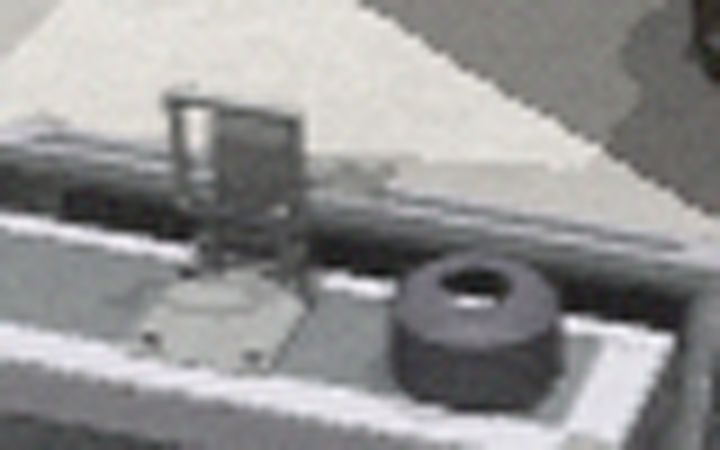

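```bash
sed -i 's/^O=.*/O=np.array([596.,-21.5]); YAW=0.167/' h.py
cat >> h.py <<'E'
def tri(a,b):
    (o1,d1),(o2,d2)=a,b
    A=np.stack([d1,-d2],1); t=np.linalg.lstsq(A,o2-o1,rcond=None)[0]
    P,Q=o1+d1*t[0],o2+d2*t[1]; return (P+Q)/2,np.linalg.norm(P-Q)
def tocase(P):
    c,s=np.cos(YAW),np.sin(YAW); d=np.array(P[:2])-O; return np.array([c*d[0]+s*d[1],-s*d[0]+c*d[1],P[2]])
def ony0(p,u,v):
    o,d=ray(p,u,v); a,b=tocase(o),tocase(o+d); return a+(b-a)*(-a[1]/(b[1]-a[1]))
E
python3 - <<'E'
from h import *
w=optics.camera_params('wrist');s=optics.camera_params('scene')
for a,b in [((250.7,72.9),(223.9,140.6)),((298.3,72.9),(238.3,142.2))]:
    X,e=tri(ray(w,*a),ray(s,*b)); print(tocase(X).round(1),e.round(2))
# bar / tip: points along wrist ray at heights
for u,v in [(274.5,72.9),(272.6,91.4)]:
    for z in (235,245,250,260,264): print((u,v),z,tocase(onz(w,u,v,z)).round(1))
# lid: outer edge middle; corners left/right wrist px
for u,v in [(130+383/2.8,15+402/2.8),(130+383/2.8,15+490/2.8),(130+391/2.8,15+472/2.8)]:
    for z in (150,160,170,180): print((round(u),round(v)),z,tocase(onz(w,u,v,z)).round(1))
for th in (.25,.3,.35,.4,.45): print(th,tocase(lidpt(60,165,th)).round(1),tocase(lidpt(0,165,th)).round(1))
E
```

```text
[ 30.4   0.8 267.3] 36.79
[ 18.4  -4.  259.3] 42.56
(274.5, 72.9) 235 [ 26.7  -4.8 235. ]
(274.5, 72.9) 245 [ 25.7  -4.2 245. ]
(274.5, 72.9) 250 [ 25.3  -3.9 250. ]
(274.5, 72.9) 260 [ 24.3  -3.3 260. ]
(274.5, 72.9) 264 [ 23.9  -3.1 264. ]
(272.6, 91.4) 235 [  9.4  -3.  235. ]
(272.6, 91.4) 245 [  8.9  -2.5 245. ]
(272.6, 91.4) 250 [  8.7  -2.3 250. ]
(272.6, 91.4) 260 [  8.2  -1.7 260. ]
(272.6, 91.4) 264 [  8.   -1.5 264. ]
(267, 159) 150 [-69.5  -0.8 150. ]
(267, 159) 160 [-68.   -0.4 160. ]
(267, 159) 170 [-6.65e+01 -1.00e-01  1.70e+02]
(267, 159) 180 [-65.    0.3 180. ]
(267, 190) 150 [-111.   -1.  150.]
(267, 190) 160 [-108.5   -0.7  160. ]
(267, 190) 170 [-106.    -0.3  170. ]
(267, 190) 180 [-1.035e+02  1.000e-01  1.800e+02]
(270, 184) 150 [-102.3   -4.7  150. ]
(270, 184) 160 [-100.1   -4.3  160. ]
(270, 184) 170 [-97.8  -3.8 170. ]
(270, 184) 180 [-95.5  -3.3 180. ]
0.25 [-99.   0. 170.] [-40.8   0.  184.9]
0.3 [-106.1    0.   164.9] [-48.8   0.  182.6]
0.35 [-112.9    0.   159.4] [-56.6  -0.  180. ]
0.4 [-119.5    0.   153.6] [-64.3  -0.  177. ]
0.45 [-125.8    0.   147.5] [-71.8   0.  173.6]
```

```bash
sed -i 's/^O=.*/O=np.array([596.,-23.5]); YAW=0.167/' h.py
python3 - <<'E'
from h import *
w=optics.camera_params('wrist');s=optics.camera_params('scene')
for a,b in [((250.7,72.9),(238.3,142.2)),((298.3,72.9),(223.9,140.6))]:
    X,e=tri(ray(w,*a),ray(s,*b)); print(tocase(X).round(1),e.round(2))
for t in (1.4,1.5,1.57,1.65):
  print(t,tocase(lever(t)).round(1),[(l,tocase(bar(t,l)).round(1)) for l in (3,3.3,3.5,3.7)])
E
```

```text
[ 24.   21.  262.4] 2.28
[ 24.2 -21.3 259.8] 2.82
1.4 [ 14.6  -0.  250. ] [(3, array([ 17.9,   0. , 262.1])), (3.3, array([ 31.9,  -0. , 259.6])), (3.5, array([ 40.5,   0. , 255.6])), (3.7, array([ 48.2,  -0. , 250. ]))]
1.5 [  9.5   0.  250.2] [(3, array([ 11.7,  -0. , 262.6])), (3.3, array([ 25.8,  -0. , 261.4])), (3.5, array([ 34.8,   0. , 258.4])), (3.7, array([ 43. ,   0. , 253.6]))]
1.57 [  6.  -0. 250.] [(3, array([  7.3,   0. , 262.5])), (3.3, array([ 21.5,  -0. , 262.4])), (3.5, array([ 30.7,  -0. , 260. ])), (3.7, array([ 39.2,  -0. , 255.8]))]
1.65 [  2.1  -0.  249.5] [(3, array([  2.3,  -0. , 262.1])), (3.3, array([ 16.5,   0. , 263.1])), (3.5, array([ 25.8,  -0. , 261.4])), (3.7, array([ 34.6,   0. , 257.9]))]
```

```bash
python3 -m handwheel '[{"travel":[-36,-14,-20],"roll":0},{"travel":[-72,-28,-50],"roll":0},{"travel":[-72,-28,-100],"roll":0},{"travel":[-72,-28,-150],"roll":0},{"travel":[-72,-28,-200],"roll":0},{"travel":[-72,-28,-240],"roll":0},{"travel":[-72,-28,-262],"roll":0},{"travel":[-72,-28,-262],"roll":0}]'
python3 - <<'E'
from h import *
s=env.state();print(s['eef_pos'],tocase(s['eef_pos']),s['ft_force'])
M=__import__('scipy.spatial.transform',fromlist=['R']).Rotation.from_euler('xyz',s['tcp_rot']).as_matrix()
print(np.degrees(np.arctan2(M[1,1],M[0,1])))
for th in (.4,.3,.2,.1,.05,.02): print(th,tocase(lidpt(60,165,th)).round(1))
snap('wrist','w3.png')
E
```

```text
t: 3.35
eef_pos: [447.0, -46.9, 136.4]
tcp_rot: [-0.393, 1.565, 2.912]
ft_force: [-0.2, -1.1, 0.6]
opening: 0.001
[447.03559332 -46.87330754 136.39683788] [-150.77721995    1.71344911  136.39683788] [-0.18677827 -1.09919495  0.59010942]
-80.62835088379258
0.4 [-119.5    0.   153.6]
0.3 [-106.1    0.   164.9]
0.2 [-91.6  -0.  174.8]
0.1 [-76.2  -0.  183.2]
0.05 [-68.2   0.  186.8]
0.02 [-63.3   0.  188.8]
```

View pics/w3.png

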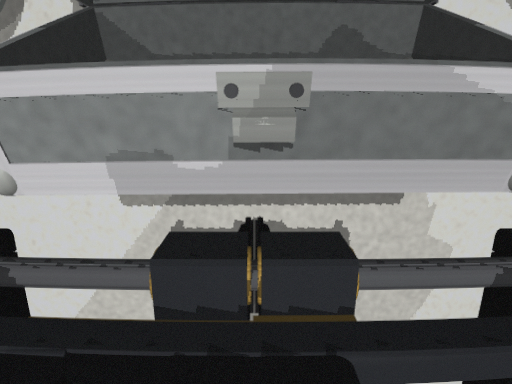

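```bash
python3 -m handwheel '[{"travel":[12,2,0],"roll":0},{"travel":[20,3,0],"roll":0},{"travel":[26,4,5],"roll":0},{"travel":[32,5.5,10],"roll":0},{"travel":[38,6.5,14],"roll":0},{"travel":[44,7.5,18],"roll":0},{"travel":[50,8.5,22],"roll":0},{"travel":[50,8.5,22],"roll":0}]'
python3 - <<'E'
from h import *
s=env.state();print(tocase(s['eef_pos']),s['ft_force'])
snap('wrist','w4.png')
E
```

```text
t: 4.2
eef_pos: [500.0, -38.3, 162.4]
tcp_rot: [2.683, 1.568, -0.294]
ft_force: [-1.5, 0.2, 0.6]
opening: 0.003
[-97.10016109   1.38876428 162.44045382] [-1.47484785  0.177375    0.57667551]
```

View pics/w4.png

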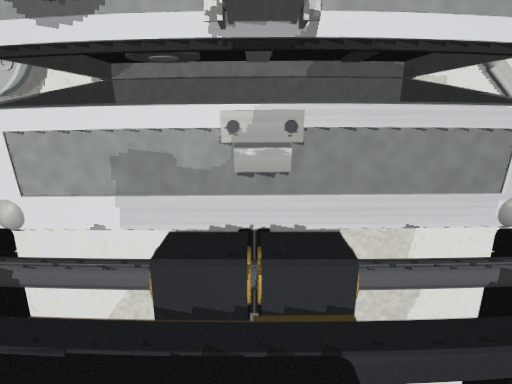

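```bash
python3 -m handwheel '[{"travel":[4,0.7,2.5],"roll":0},{"travel":[8,1.4,5],"roll":0},{"travel":[12,2,7],"roll":0},{"travel":[16,2.7,9],"roll":0},{"travel":[19,3.2,10],"roll":0},{"travel":[19,3.2,10],"roll":0}]'
python3 - <<'E'
from h import *
s=env.state();print(tocase(s['eef_pos']),s['ft_force'])
E
```

```text
t: 4.85
eef_pos: [518.6, -35.0, 171.0]
tcp_rot: [2.946, 1.57, -0.031]
ft_force: [-2.5, 0.1, 1.2]
opening: 0.007
[-78.27577389   1.55911245 171.04711939] [-2.45973445  0.14585114  1.23307392]
```

```bash
python3 -m handwheel '[{"travel":[1.5,0.2,0.6],"roll":0},{"travel":[3,0.5,1.2],"roll":0},{"travel":[4,0.7,1.5],"roll":0},{"travel":[4,0.7,1.5],"roll":0}]'
python3 -m handwheel '[{"travel":[1,0.2,0.4],"roll":0},{"travel":[1,0.2,0.4],"roll":0},{"travel":[1,0.2,0.4],"roll":0}]'
python3 - <<'E'
from h import *
s=env.state();print(tocase(s['eef_pos']),s['ft_force'])
snap('wrist','w5.png')
E
```

```text
t: 5.25
eef_pos: [521.0, -34.5, 172.0]
tcp_rot: [-0.087, 1.568, -3.064]
ft_force: [-8.3, -2.9, 2.7]
opening: 0.003
t: 5.55
eef_pos: [521.2, -34.4, 172.2]
tcp_rot: [-0.096, 1.567, -3.073]
ft_force: [-11.6, -4.5, 2.7]
opening: 0.003
[-75.5297014    1.63573639 172.17405479] [-11.60932229  -4.45625086   2.69178715]
```

View pics/w5.png

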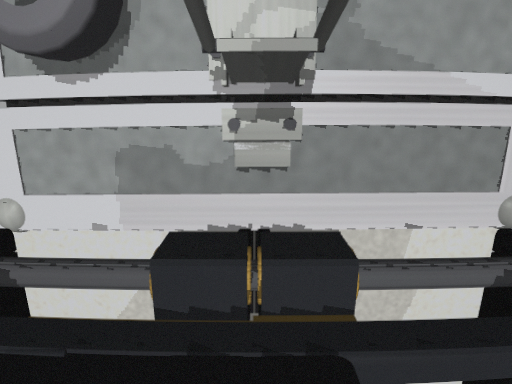

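```bash
sed -i 's/^O=.*/O=np.array([596.4,-25.9]); YAW=0.167/' h.py; 
python3 -m handwheel '[{"travel":[-8,-1,0],"roll":0},{"travel":[-16,-2,10],"roll":0},{"travel":[-16,-2,50],"roll":0},{"travel":[-16,-2,100],"roll":0},{"travel":[-10,0,150],"roll":0},{"travel":[30,5,165],"roll":0},{"travel":[75,10,165],"roll":0},{"travel":[120,17,165],"roll":0}]'
python3 - <<'E'
from h import *
s=env.state();print(tocase(s['eef_pos']),s['eef_pos'],s['ft_force'])
snap('wrist','w6.png');snap('scene','s6.png');snap('top','t6.png')
E
```

```text
t: 6.4
eef_pos: [644.3, -17.1, 340.2]
tcp_rot: [2.88, 1.566, -0.098]
ft_force: [0.6, -0.1, -0.0]
opening: 0.006
[ 48.73739129   0.72087525 340.15057706] [644.33952339 -17.08778869 340.15057706] [ 0.62794946 -0.13005993 -0.00301739]
```

View pics/w6.png

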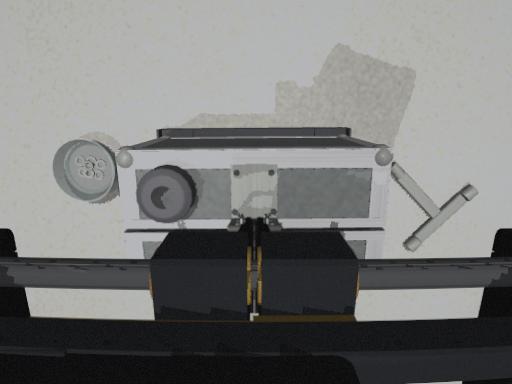

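View pics/s6.png

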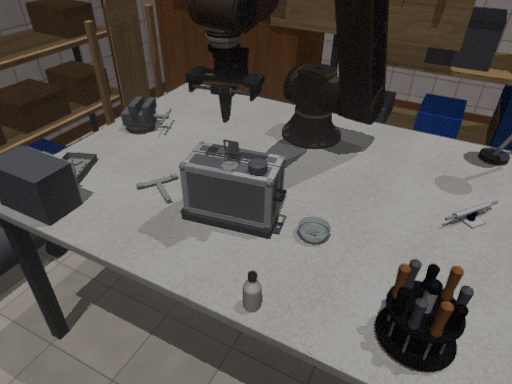

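The lid now looks shut in the scene view. In the wrist view the latch base (cols 233–277) is centred on the fingers (col 255). Next I'll open the lever.

```bash
python3 -m handwheel '[{"travel":[3,0,-40],"roll":0},{"travel":[3,0,-80],"roll":0},{"travel":[3,0,-106],"roll":0},{"travel":[-10,-2,-106],"roll":0},{"travel":[-20,-3.3,-106],"roll":0},{"travel":[-28,-4.7,-106],"roll":0},{"travel":[-34,-5.7,-106],"roll":0},{"travel":[-40,-6.7,-106],"roll":0}]'
python3 -m handwheel '[{"travel":[-6,-1,-1],"roll":0},{"travel":[-12,-2,-3],"roll":0},{"travel":[-16,-2.7,-5],"roll":0},{"travel":[-16,-2.7,-5],"roll":0}]'
python3 - <<'E'
from h import *
s=env.state();print(tocase(s['eef_pos']),s['eef_pos'],s['ft_force'])
snap('wrist','w7.png');im,_=snap('scene','s7.png')
a=im[125:185,200:290,::-1];cv2.imwrite('pics/s7z.png',cv2.resize(a,None,fx=8,fy=8,interpolation=cv2.INTER_CUBIC))
E
```

```text
t: 7.35
eef_pos: [602.7, -24.1, 232.6]
tcp_rot: [2.813, 1.569, -0.164]
ft_force: [1.1, 0.7, -0.8]
opening: 0.006
t: 7.75
eef_pos: [586.3, -26.7, 226.3]
tcp_rot: [-0.113, 1.57, -3.09]
ft_force: [-0.2, 0.4, 0.2]
opening: 0.002
[-10.12668789   0.92625453 226.30353486] [586.26022932 -26.66993869 226.30353486] [-0.24321677  0.35450601  0.21080832]
```

View pics/s7z.png

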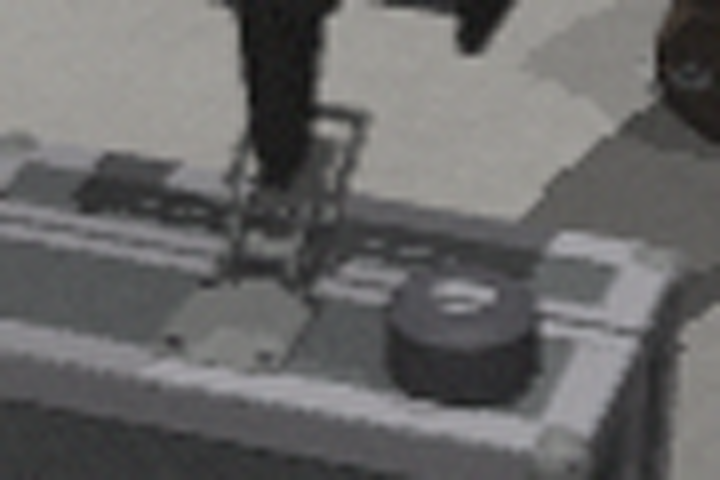

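View pics/w7.png

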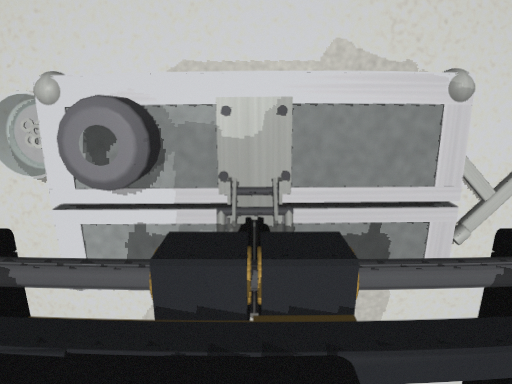

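```bash
python3 -m handwheel '[{"travel":[-3,-0.5,-1],"roll":0},{"travel":[-6,-1,-2],"roll":0},{"travel":[-6,-1,-2],"roll":0}]'
python3 -m handwheel '[{"travel":[-2,-0.3,0],"roll":0},{"travel":[-4,-0.6,0],"roll":0},{"travel":[-4,-0.6,0],"roll":0}]'
python3 - <<'E'
from h import *
s=env.state();print(tocase(s['eef_pos']),s['eef_pos'],s['ft_force'])
E
```

```text
t: 8.15
eef_pos: [583.4, -27.5, 226.1]
tcp_rot: [2.969, 1.563, -0.008]
ft_force: [4.9, 1.1, 14.2]
opening: 0.005
t: 8.45
eef_pos: [580.9, -28.1, 227.3]
tcp_rot: [2.939, 1.559, -0.038]
ft_force: [14.0, 3.9, 12.1]
opening: 0.006
[-15.6857103    0.41915504 227.31395021] [580.86283724 -28.09403095 227.31395021] [14.01596728  3.852387   12.06049132]
```

```bash
python3 -m handwheel '[{"travel":[8,1.3,0],"roll":0},{"travel":[12,2,20],"roll":0},{"travel":[12,2,60],"roll":0},{"travel":[0,0,105],"roll":0},{"travel":[-40,-7,110],"roll":0},{"travel":[-50,-9,110],"roll":0},{"travel":[-50,-9,110],"roll":0}]' 0.37
python3 - <<'E'
from h import *
s=env.state();print(tocase(s['eef_pos']),s['eef_pos'],s['ft_force'],s['opening'])
im,_=snap('wrist','w8.png');
cv2.imwrite('pics/w8z.png',cv2.resize(im[100:300,150:360,::-1],None,fx=3,fy=3,interpolation=cv2.INTER_CUBIC))
im,_=snap('scene','s8.png')
a=im[125:185,200:290,::-1];cv2.imwrite('pics/s8z.png',cv2.resize(a,None,fx=8,fy=8,interpolation=cv2.INTER_CUBIC))
E
```

```text
t: 9.15
eef_pos: [525.9, -37.4, 335.0]
tcp_rot: [2.609, 1.57, -0.368]
ft_force: [-0.5, 0.1, -0.5]
opening: 0.314
[-71.38922759   0.42120985 334.95630682] [525.93393251 -37.35131285 334.95630682] [-0.46157882  0.08595724 -0.45397585] 0.3140581677705264
```

View pics/w8z.png

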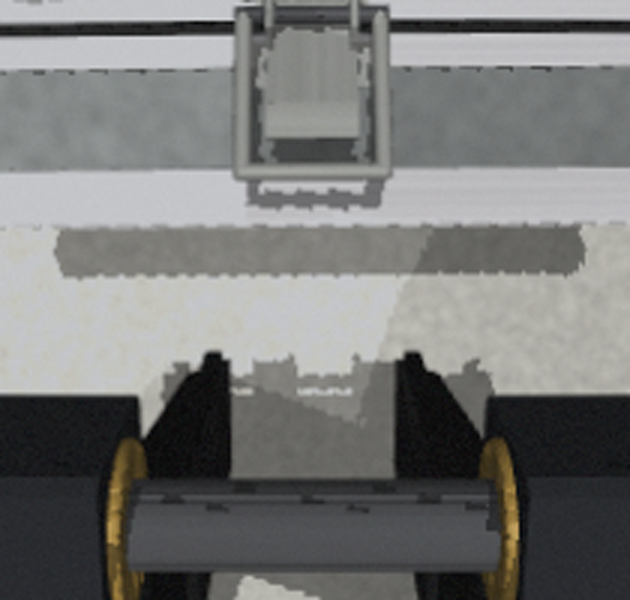

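View pics/s8z.png

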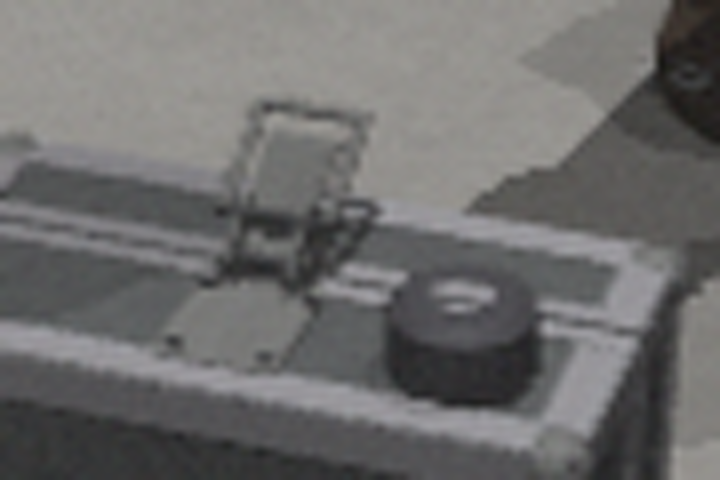

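Run:
```python
from h import *
w=optics.camera_params('wrist')
for z in (225,230,235,240,245,250):
    c=tocase(onz(w,254,158,z)); print(z,c.round(1),np.hypot(c[0]-1.25,z-213.4).round(1))
for v in (100+130/3,100+137/3):
    for z in (225,230,235): print('tip',z,tocase(onz(w,254,v,z)).round(1))
```

```text
225 [-43.3   1.1 225. ] 46.0
230 [-42.5   1.1 230. ] 46.8
235 [-41.8   1.1 235. ] 48.2
240 [-41.1   1.  240. ] 50.0
245 [-40.3   1.  245. ] 52.2
250 [-39.6   1.  250. ] 54.8
tip 225 [-30.8   1.  225. ]
tip 230 [-30.3   1.  230. ]
tip 235 [-29.8   1.  235. ]
tip 225 [-32.8   1.  225. ]
tip 230 [-32.3   1.  230. ]
tip 235 [-31.7   1.  235. ]
```

```bash
python3 -m handwheel '[{"travel":[12,2,-20],"roll":0},{"travel":[24,4,-50],"roll":0},{"travel":[24,4,-85],"roll":0},{"travel":[24,4,-100],"roll":0},{"travel":[24,4,-110],"roll":0},{"travel":[24,4,-120],"roll":0},{"travel":[24,4,-128],"roll":0},{"travel":[24,4,-133],"roll":0}]'
python3 - <<'E'
from h import *
s=env.state();print(tocase(s['eef_pos']),s['eef_pos'],s['ft_force'],s['opening'])
im,_=snap('wrist','w9.png');
cv2.imwrite('pics/w9z.png',cv2.resize(im[100:300,150:360,::-1],None,fx=3,fy=3,interpolation=cv2.INTER_CUBIC))
E
```

```text
t: 10.05
eef_pos: [551.1, -33.2, 201.2]
tcp_rot: [2.403, 1.571, -0.574]
ft_force: [0.0, -0.3, 0.1]
opening: 0.316
[-45.8973425    0.30732885 201.21096966] [551.09010124 -33.22622506 201.21096966] [ 0.03673214 -0.26647486  0.09298971] 0.3156626452487797
```

View pics/w9z.png

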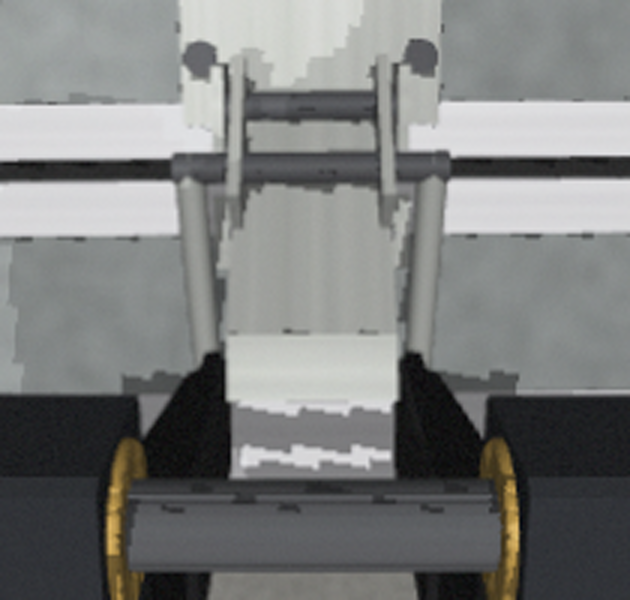

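```bash
python3 -m handwheel '[{"travel":[0,0,-2],"roll":0},{"travel":[0,0,-4],"roll":0},{"travel":[0,0,-5],"roll":0},{"travel":[0,0,-5],"roll":0}]'
python3 -m handwheel '[{"travel":[0,0,-1],"roll":0},{"travel":[0,0,-2],"roll":0},{"travel":[0,0,-2],"roll":0}]'
python3 - <<'E'
from h import *
s=env.state();print(tocase(s['eef_pos']),s['eef_pos'],s['ft_force'],s['opening'])
im,_=snap('scene','s10.png')
a=im[125:185,200:290,::-1];cv2.imwrite('pics/s10z.png',cv2.resize(a,None,fx=8,fy=8,interpolation=cv2.INTER_CUBIC))
E
```

```text
t: 10.5
eef_pos: [551.0, -33.2, 196.9]
tcp_rot: [2.669, 1.57, -0.308]
ft_force: [0.1, -0.6, 2.4]
opening: 0.316
t: 10.8
eef_pos: [551.3, -33.4, 195.6]
tcp_rot: [2.579, 1.569, -0.398]
ft_force: [-2.6, -0.2, 9.8]
opening: 0.315
[-4.57649099e+01  6.68795741e-02  1.95636604e+02] [551.26066005 -33.44131559 195.63660405] [-2.61507866 -0.23882886  9.78022828] 0.3152239657550929
```

View pics/s10z.png

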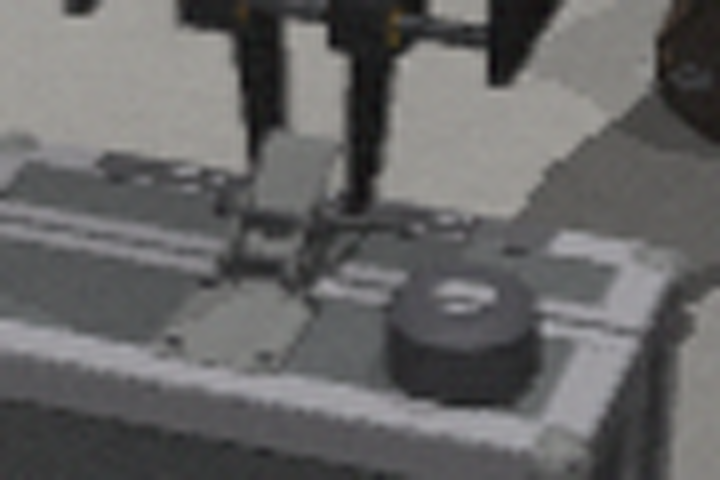

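```bash
python3 -m handwheel '[{"travel":[0,0,4],"roll":0},{"travel":[-8,-1.3,8],"roll":0},{"travel":[-16,-2.7,8],"roll":0},{"travel":[-16,-2.7,4],"roll":0},{"travel":[-16,-2.7,-2],"roll":0},{"travel":[-16,-2.7,-4],"roll":0},{"travel":[-16,-2.7,-4],"roll":0}]'
python3 - <<'E'
from h import *
s=env.state();print(tocase(s['eef_pos']),s['eef_pos'],s['ft_force'],s['opening'])
im,_=snap('wrist','w11.png');
cv2.imwrite('pics/w11z.png',cv2.resize(im[100:300,150:360,::-1],None,fx=3,fy=3,interpolation=cv2.INTER_CUBIC))
E
```

```text
t: 11.55
eef_pos: [534.8, -35.9, 189.9]
tcp_rot: [-0.277, 1.57, 3.029]
ft_force: [-0.4, 0.3, -0.1]
opening: 0.316
[-62.40054428   0.40177117 189.90969124] [534.80079535 -35.87633868 189.90969124] [-0.39603331  0.27715067 -0.09888336] 0.3164811795831169
```

View pics/w11z.png

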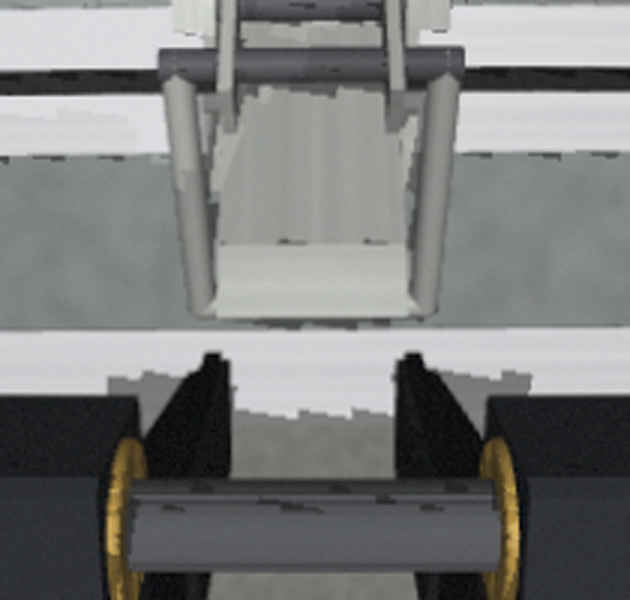

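```bash
python3 -m handwheel '[{"travel":[3,0.5,1],"roll":0},{"travel":[6,1,1],"roll":0},{"travel":[8,1.3,1],"roll":0},{"travel":[10,1.7,1],"roll":0},{"travel":[12,2,1],"roll":0},{"travel":[14,2.3,1],"roll":0},{"travel":[14,2.3,1],"roll":0}]'
python3 - <<'E'
from h import *
s=env.state();print(tocase(s['eef_pos']),s['eef_pos'],s['ft_force'],s['opening'])
im,_=snap('wrist','w12.png');
cv2.imwrite('pics/w12z.png',cv2.resize(im[100:300,150:360,::-1],None,fx=3,fy=3,interpolation=cv2.INTER_CUBIC))
E
```

```text
t: 12.3
eef_pos: [547.9, -33.7, 191.6]
tcp_rot: [-0.071, 1.568, -3.048]
ft_force: [-7.5, -2.2, 4.8]
opening: 0.314
[-49.1616685    0.38546131 191.6018512 ] [547.85820138 -33.69179165 191.6018512 ] [-7.51508728 -2.24685905  4.75796176] 0.3135546151693601
```

View pics/w12z.png

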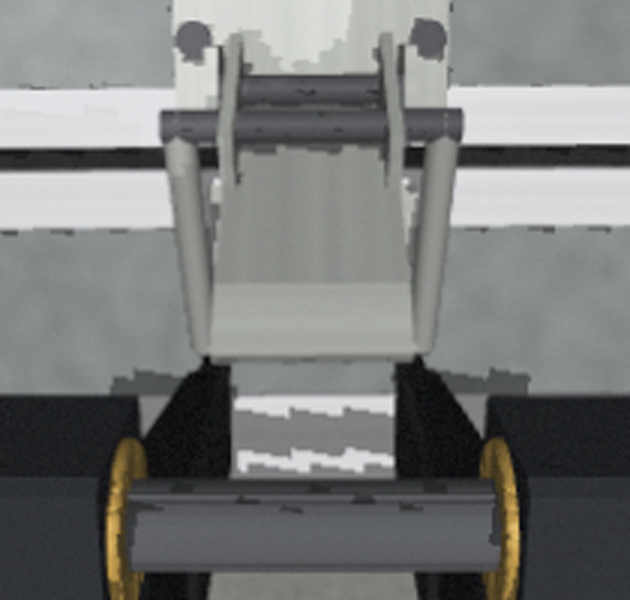

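```bash
python3 -m handwheel '[{"travel":[1.5,0.25,-0.3],"roll":0},{"travel":[3,0.5,-0.3],"roll":0},{"travel":[4,0.7,-0.3],"roll":0},{"travel":[4,0.7,-0.3],"roll":0}]'
python3 - <<'E'
from h import *
s=env.state();print(tocase(s['eef_pos']),s['eef_pos'],s['ft_force'],s['opening'])
im,_=snap('wrist','w13.png');
cv2.imwrite('pics/w13z.png',cv2.resize(im[100:300,150:360,::-1],None,fx=3,fy=3,interpolation=cv2.INTER_CUBIC))
im,_=snap('scene','s13.png')
a=im[125:185,200:290,::-1];cv2.imwrite('pics/s13z.png',cv2.resize(a,None,fx=8,fy=8,interpolation=cv2.INTER_CUBIC))
E
```

```text
t: 12.75
eef_pos: [551.5, -33.0, 191.5]
tcp_rot: [-0.058, 1.567, -3.035]
ft_force: [-10.4, -2.5, 7.3]
opening: 0.313
[-45.41218505   0.43907932 191.51210797] [551.54660892 -33.01566231 191.51210797] [-10.38947162  -2.50322073   7.25508689] 0.31347426335653067
```

View pics/w13z.png

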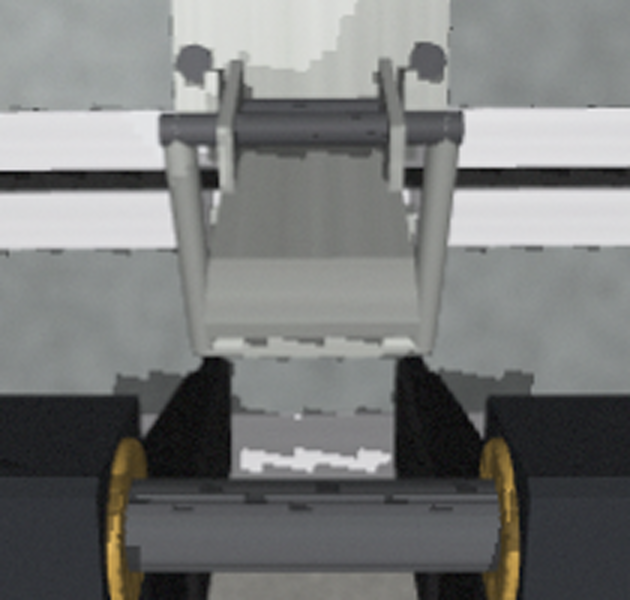

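View pics/s13z.png

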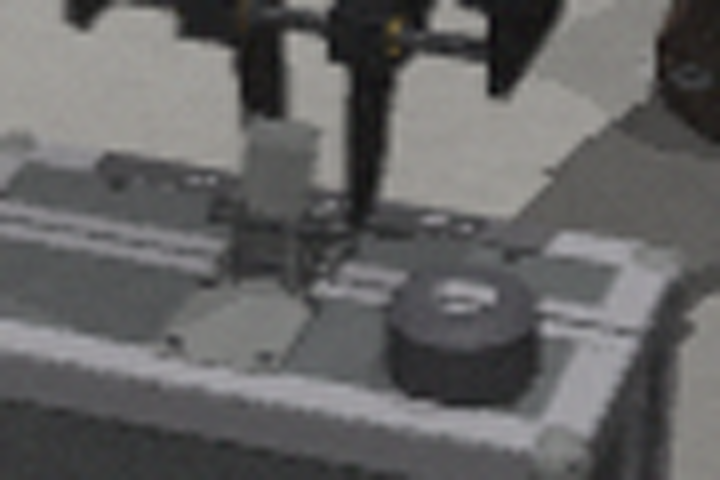

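```bash
python3 -m handwheel '[{"travel":[1.5,0.25,-0.3],"roll":0},{"travel":[3,0.5,-0.3],"roll":0},{"travel":[4,0.7,-0.3],"roll":0},{"travel":[4,0.7,-0.3],"roll":0}]'
python3 -m handwheel '[{"travel":[1,0.2,0],"roll":0},{"travel":[2,0.3,0],"roll":0},{"travel":[2,0.3,0],"roll":0}]'
python3 - <<'E'
from h import *
s=env.state();print(tocase(s['eef_pos']),s['eef_pos'],s['ft_force'],s['opening'])
im,_=snap('wrist','w14.png');
cv2.imwrite('pics/w14z.png',cv2.resize(im[100:300,150:360,::-1],None,fx=3,fy=3,interpolation=cv2.INTER_CUBIC))
im,_=snap('scene','s14.png')
a=im[125:185,200:290,::-1];cv2.imwrite('pics/s14z.png',cv2.resize(a,None,fx=8,fy=8,interpolation=cv2.INTER_CUBIC))
E
```

```text
t: 13.25
eef_pos: [555.6, -32.3, 191.0]
tcp_rot: [-0.085, 1.567, -3.061]
ft_force: [-7.7, -2.0, 5.3]
opening: 0.314
t: 13.55
eef_pos: [557.0, -32.0, 190.9]
tcp_rot: [-0.102, 1.566, -3.078]
ft_force: [-11.6, -2.4, 7.2]
opening: 0.314
[-39.86334448   0.49048346 190.94455478] [557.0097087  -32.04261818 190.94455478] [-11.5996131   -2.37655747   7.22888946] 0.31382981466992127
```

View pics/w14z.png

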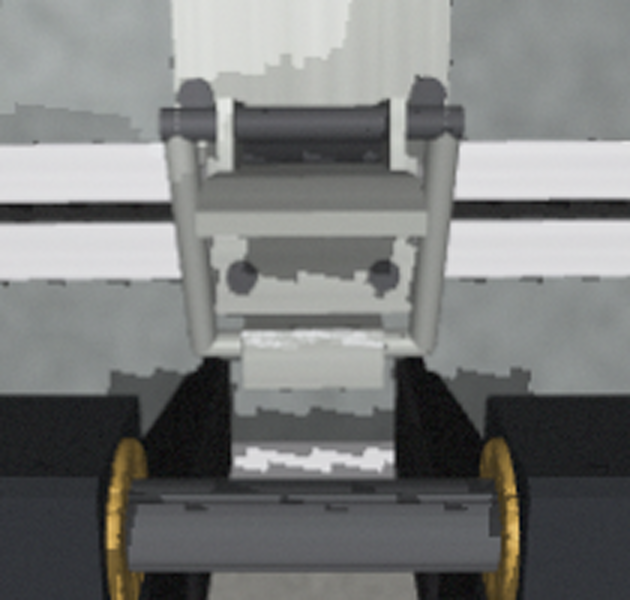

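View pics/s14z.png

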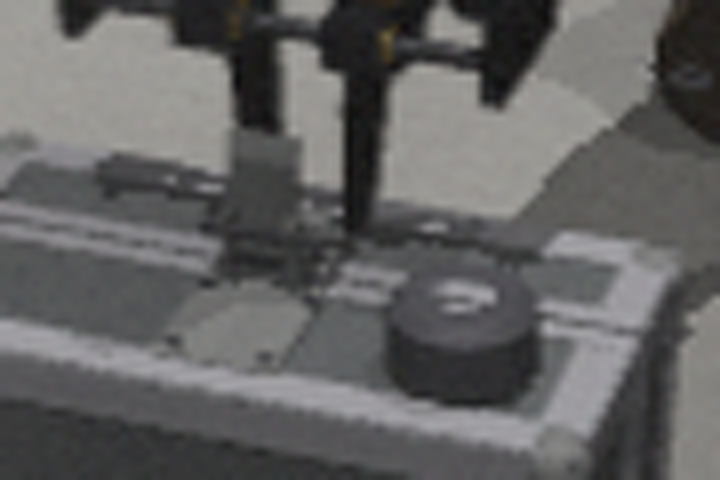

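The bar is now under the lip: in the wrist zoom it passes beneath the keeper at row 345, and the lever is near upright. One more small nudge to seat it.

```bash
python3 -m handwheel '[{"travel":[1,0.2,0],"roll":0},{"travel":[2,0.3,0],"roll":0},{"travel":[2,0.3,0],"roll":0},{"travel":[2,0.3,0],"roll":0}]'
python3 - <<'E'
from h import *
s=env.state();print(tocase(s['eef_pos']),s['eef_pos'],s['ft_force'],s['opening'])
im,_=snap('wrist','w15.png');
cv2.imwrite('pics/w15z.png',cv2.resize(im[100:300,150:360,::-1],None,fx=3,fy=3,interpolation=cv2.INTER_CUBIC))
E
```

```text
t: 14.05
eef_pos: [557.7, -31.9, 190.9]
tcp_rot: [-0.097, 1.563, -3.074]
ft_force: [-18.1, -3.5, 10.6]
opening: 0.315
[-39.1097955    0.5229784  190.92365256] [557.74737275 -31.88531676 190.92365256] [-18.11075306  -3.46226751  10.58733829] 0.3152634985710894
```

View pics/w15z.png

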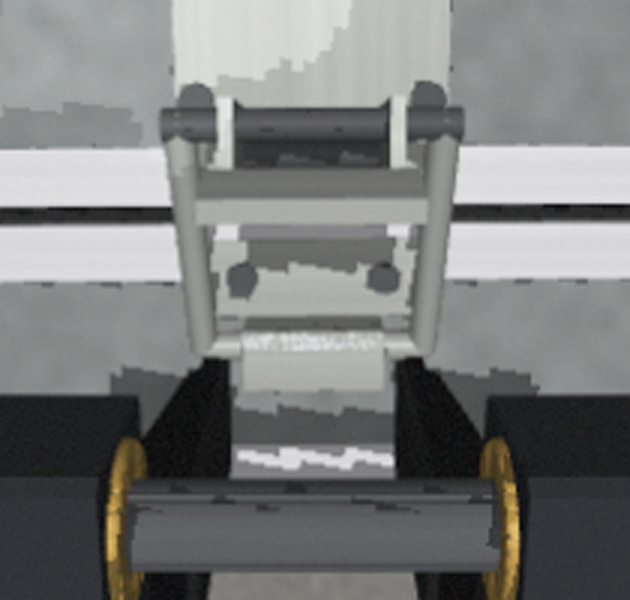

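```bash
python3 -m handwheel '[{"travel":[-5,-0.8,0],"roll":0},{"travel":[-15,-2.5,0],"roll":0},{"travel":[-20,-3.3,20],"roll":0},{"travel":[-20,-3.3,65],"roll":0},{"travel":[-20,-3.3,105],"roll":0},{"travel":[-20,-3.3,110],"roll":0},{"travel":[-20,-3.3,110],"roll":0}]'
python3 - <<'E'
from h import *
s=env.state();print(tocase(s['eef_pos']),s['eef_pos'],s['ft_force'],s['opening'])
im,_=snap('wrist','w16.png');
cv2.imwrite('pics/w16z.png',cv2.resize(im[60:260,150:360,::-1],None,fx=3,fy=3,interpolation=cv2.INTER_CUBIC))
im,_=snap('scene','s16.png')
a=im[125:185,200:290,::-1];cv2.imwrite('pics/s16z.png',cv2.resize(a,None,fx=8,fy=8,interpolation=cv2.INTER_CUBIC))
E
```

```text
t: 14.8
eef_pos: [540.9, -34.9, 301.8]
tcp_rot: [2.792, 1.568, -0.185]
ft_force: [0.8, 0.4, 0.1]
opening: 0.315
[-5.62103528e+01  2.99965316e-01  3.01848421e+02] [540.92179084 -34.94776461 301.84842096] [0.84500697 0.38371482 0.14504393] 0.31520798865532523
```

View pics/w16z.png

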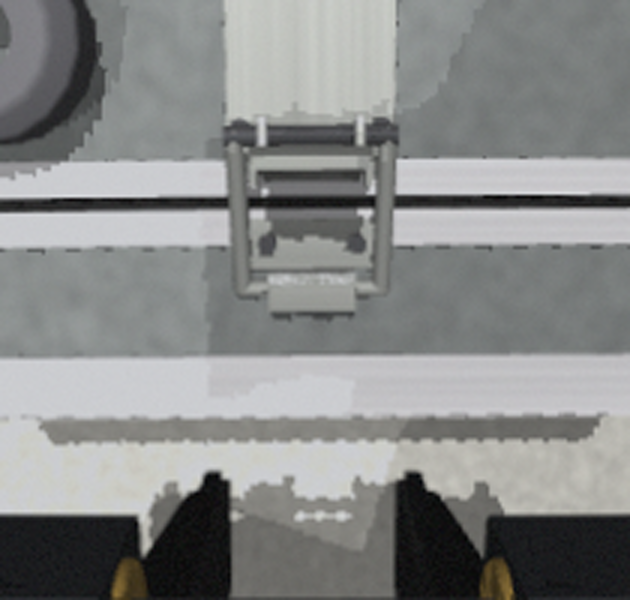

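View pics/s16z.png

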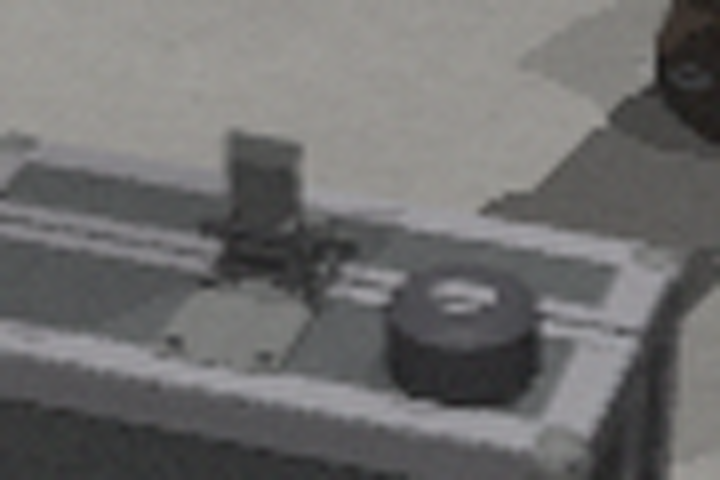

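```bash
python3 -m handwheel '[{"travel":[10,1.7,0],"roll":0},{"travel":[20,3.3,0],"roll":0},{"travel":[28,4.7,0],"roll":0},{"travel":[28,4.7,0],"roll":0},{"travel":[28,4.7,-30],"roll":0},{"travel":[28,4.7,-60],"roll":0},{"travel":[28,4.7,-60],"roll":0}]' 1
python3 -m handwheel '[{"travel":[8,1.3,0],"roll":0},{"travel":[16,2.7,0],"roll":0},{"travel":[24,4,0],"roll":0},{"travel":[30,5,0],"roll":0},{"travel":[36,6,-1],"roll":0},{"travel":[36,6,-1],"roll":0}]'
python3 - <<'E'
from h import *
s=env.state();print(tocase(s['eef_pos']),s['eef_pos'],s['ft_force'],s['opening'])
im,_=snap('scene','s17.png')
a=im[125:185,200:290,::-1];cv2.imwrite('pics/s17z.png',cv2.resize(a,None,fx=8,fy=8,interpolation=cv2.INTER_CUBIC))
E
```

```text
t: 15.6
eef_pos: [567.4, -30.0, 237.6]
tcp_rot: [-0.313, 1.564, 2.993]
ft_force: [0.2, 0.6, 0.1]
opening: 0.002
t: 16.2
eef_pos: [605.3, -24.2, 240.3]
tcp_rot: [0.906, 1.57, -2.071]
ft_force: [-3.7, 0.0, 3.4]
opening: 0.004
[  9.06149659   0.24711357 240.29946932] [605.29435554 -24.15007851 240.29946932] [-3.70001434e+00  3.68267517e-03  3.36164240e+00] 0.00376839770730233
```

View pics/s17z.png

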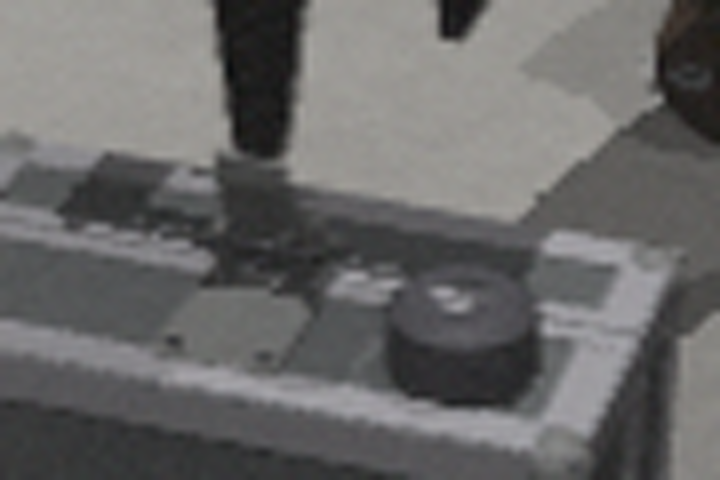

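```bash
python3 -m handwheel '[{"travel":[4,0.7,-1],"roll":0},{"travel":[8,1.3,-2.5],"roll":0},{"travel":[12,2,-4.5],"roll":0},{"travel":[14,2.3,-6.5],"roll":0},{"travel":[16,2.7,-8.5],"roll":0},{"travel":[16,2.7,-8.5],"roll":0}]'
python3 - <<'E'
from h import *
s=env.state();print(tocase(s['eef_pos']),s['eef_pos'],s['ft_force'],s['opening'])
im,_=snap('scene','s18.png')
a=im[125:185,200:290,::-1];cv2.imwrite('pics/s18z.png',cv2.resize(a,None,fx=8,fy=8,interpolation=cv2.INTER_CUBIC))
im,_=snap('wrist','w18.png');
E
```

```text
t: 16.85
eef_pos: [621.2, -21.4, 231.6]
tcp_rot: [2.958, 1.57, -0.019]
ft_force: [-1.1, -0.6, 2.8]
opening: 0.004
[ 25.20209708   0.29348502 231.59336053] [621.20269793 -21.42138348 231.59336053] [-1.08003936 -0.55588089  2.76149441] 0.0038794454355724397
```

View pics/s18z.png

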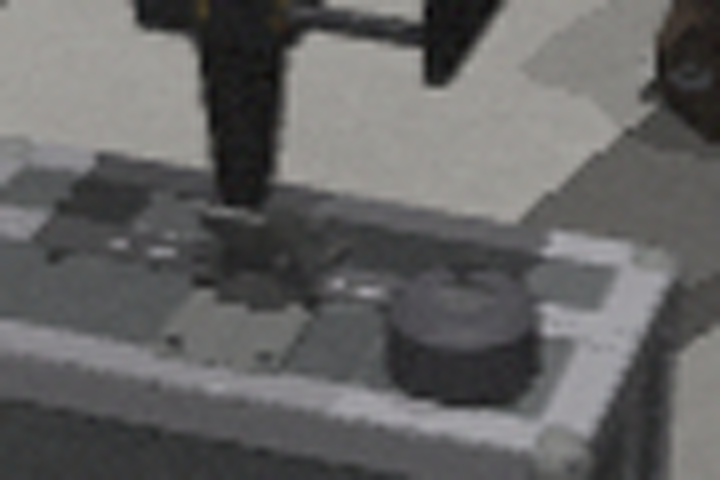

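View pics/w18.png

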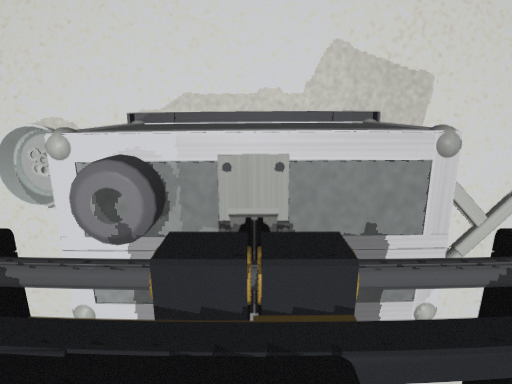

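Lever is on its way down, at roughly 0.75 rad (tip at scene zoom row ~212). Forces are low, so I'll continue along the arc.

```bash
python3 -m handwheel '[{"travel":[3,0.5,-2],"roll":0},{"travel":[6,1,-5],"roll":0},{"travel":[8.5,1.4,-8],"roll":0},{"travel":[10.5,1.7,-11],"roll":0},{"travel":[12,2,-14],"roll":0},{"travel":[13,2.2,-17],"roll":0},{"travel":[13,2.2,-17],"roll":0}]'
python3 - <<'E'
from h import *
s=env.state();print(tocase(s['eef_pos']),s['ft_force'])
E
python3 -m handwheel '[{"travel":[1,0.2,-3],"roll":0},{"travel":[1,0.2,-6],"roll":0},{"travel":[1,0.2,-7],"roll":0},{"travel":[1,0.2,-7],"roll":0}]'
python3 - <<'E'
from h import *
s=env.state();print(tocase(s['eef_pos']),s['ft_force'])
im,_=snap('scene','s19.png')
a=im[125:185,200:290,::-1];cv2.imwrite('pics/s19z.png',cv2.resize(a,None,fx=8,fy=8,interpolation=cv2.INTER_CUBIC))
E
```

```text
t: 17.65
eef_pos: [633.9, -19.3, 213.9]
tcp_rot: [-0.229, 1.57, 3.077]
ft_force: [0.4, -0.1, 0.5]
opening: 0.005
[ 38.10647579   0.28378932 213.89086826] [ 0.41606398 -0.1330413   0.52782516]
t: 18.05
eef_pos: [634.8, -19.1, 207.3]
tcp_rot: [-0.0, 1.57, -2.978]
ft_force: [-0.9, -0.1, 0.1]
opening: 0.003
[ 38.99314641   0.29203259 207.28813498] [-0.91452507 -0.08445257  0.12677781]
```

View pics/s19z.png

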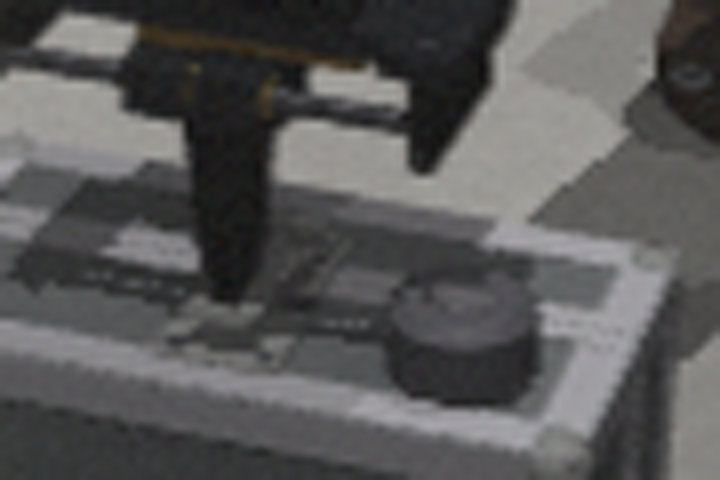

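```bash
python3 -m handwheel '[{"travel":[0,0,-1.5],"roll":0},{"travel":[0,0,-2.5],"roll":0},{"travel":[0,0,-2.5],"roll":0}]'
python3 -m handwheel '[{"travel":[0,0,5],"roll":0},{"travel":[0,0,45],"roll":0},{"travel":[-20,-3,90],"roll":0},{"travel":[-65,-10,120],"roll":0},{"travel":[-105,-17,120],"roll":0},{"travel":[-105,-17,120],"roll":0},{"travel":[-105,-17,120],"roll":0}]'
python3 - <<'E'
from h import *
im,p=snap('wrist','w20.png')
cv2.imwrite('pics/w20z.png',cv2.resize(im[20:220,150:360,::-1],None,fx=3,fy=3,interpolation=cv2.INTER_CUBIC))
im,_=snap('scene','s20.png');snap('top','t20.png')
a=im[125:185,200:290,::-1];cv2.imwrite('pics/s20z.png',cv2.resize(a,None,fx=8,fy=8,interpolation=cv2.INTER_CUBIC))
E
```

```text
t: 18.4
eef_pos: [635.0, -19.2, 205.7]
tcp_rot: [2.706, 1.57, -0.271]
ft_force: [-1.5, 0.8, 5.5]
opening: 0.007
t: 19.1
eef_pos: [529.6, -36.3, 325.9]
tcp_rot: [2.772, 1.569, -0.206]
ft_force: [0.9, -0.4, 0.4]
opening: 0.002
```

View pics/s20z.png

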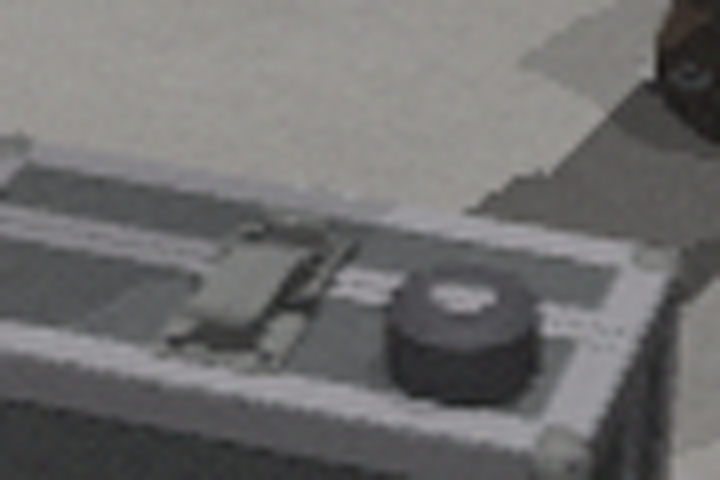

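View pics/w20z.png

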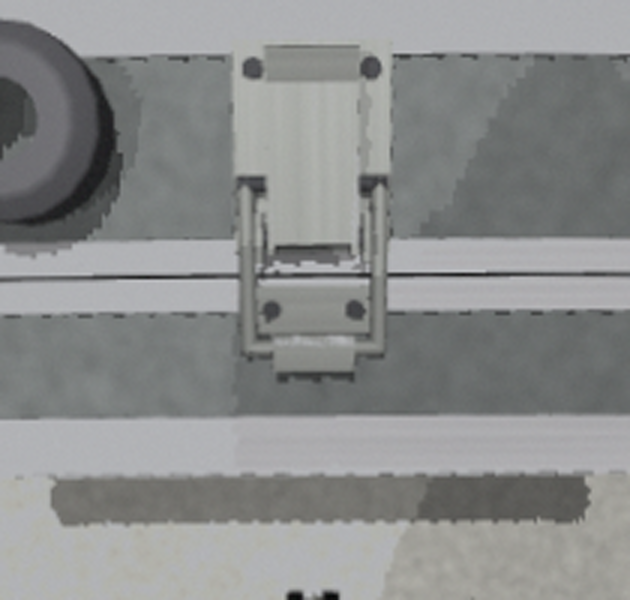

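View pics/t20.png

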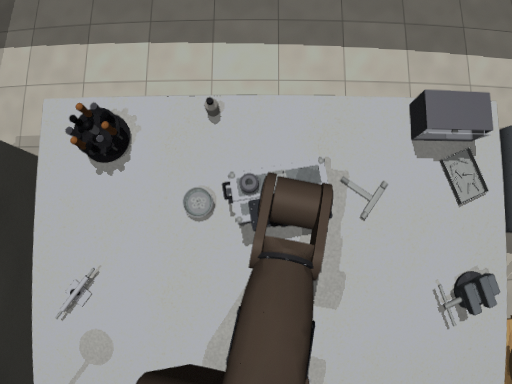

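The lever lies flat, the bar sits under the lip and the seam is only a thin line. Wheel, dish and tool are where they were, so I'm handing in.

Run:
```python
from h import *
s=env.state();print(s['t'],s['ft_force'],s['qvel'].round(3)); job.job_done()
```

```text
19.25 [0.62596505 0.46575707 0.48715257] [ 0.     0.008  0.001 -0.002  0.     0.001]
the job is handed in; nothing more can be done
```

The case is shut and latched, and I handed the job in at 19.3 s of the 64 s; the hand-in reports no verdict.

**What I did:** I pushed the lid onto its seal with the closed fingers, rising with its edge, at about 12 N. I then swung the lever to its open stop and pressed the loop's bar down in front of the lip. With the fingers either side of the keeper I slid the bar under until it met the riser, at up to about 21 N. Last, I pressed the lever down along its arc until it snapped over.

**Last checks:**
- **Lever:** a light press met its upper face at 205.7 mm, against 205.5 mm for flat.
- **Bar and lid:** the wrist picture shows the bar under the lip and the seam closed to a thin line. I did not measure the lid angle or the bar's distance from its seat as numbers.
- **Wheel, dish and skate tool:** by eye, they are where they were in the first pictures.
- **Robot:** clear of the case, reading under 1 N. The highest force I read during the job was about 21 N.

**What disagreed:** my first estimate of the case position was about 4 to 8 mm off along the seam. I corrected it from the wrist view before working on the latch.

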